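Shut and lock the sliding lid of a projector case

ROBOT

A 7-joint arm with a two-finger parallel gripper is mounted at the origin on the work surface. World frame = base frame: x ahead of the robot, y to its left, z up, the work surface at z = 0. Lengths are in mm, angles in degrees, forces in N, time in s.
With the tool pointing down it reaches from about 425 to 950 mm from the base axis. Payload 4.7 kg.
Tool frame: the origin (TCP) lies on the centre line of the jaws, within the pads' length; the fingertips stand 8 mm ahead of it and the grasp point (between the pads) lies 11 mm behind it; z points along the fingers, y is the line along which they close (so a half turn about z gives the same grasp; the last joint's range is limited). The gripper opens to 87 mm and grips with 3 to 60 N. Pads are 19 mm wide; open, the fingers measure 117 mm over their backs; the gripper's body (75 mm by 190 mm) begins 51 mm behind the grasp point.
Start: joints at [72.256, 26.849, -2.785, 87.806, 1.381, 65.374, -4.715], TCP at [187.107, -648.569, 200.673] pointing down, gripper open.
Joint ranges: [-148.3, 148.3], [-19.14, 114.17], [-79.39, 73.82], [5.75, 140.21], [-59.74, 239.74], [12.07, 113.84], [-152.46, 152.46]. Speed limits (degrees/s): [147.25, 147.25, 180, 180, 180, 180, 180].

INTERFACE

Orientations are given as [roll, pitch, yaw] about the fixed x, y, z axes, in that order (R = Rz(yaw) Ry(pitch) Rx(roll)).
In Python, from plant import sense, grab_frame, finish_job gives the robot as it stands. The module is installed in compiled form; this text tells all that it offers.
- The arm moves only by the shell command python3 -m jog 'ROWS' [FORCE]. ROWS is JSON, a list of rows, each a list of 5 numbers: the finger opening in cm, from 0 to 8.7, then the shift along the tool's x, y, z in cm, then the turn about the tool's z in rad. In form: [[hand, dx, dy, dz, roll], ...]. A call has exactly 10 rows; each row shifts and turns the commanded pose from where the row before left it, along the tool's axes as they then stand; what a row does not reach is not made up. A row lasts 1/8 s, in which the tool goes at most 62.5 mm and 10.7 degrees, less where a joint would pass 70% of its speed; a pose out of reach is approached as far as the arm can. A call is refused whole if a number of a shift passes 6.25 or a number of a turn 0.188, either way. A call with a gripper value outside its range is refused whole. The fingers move at their own pace and stop on an object; FORCE is the grip in N (left out, the last holds). Time passes only in rows, so rows that do not move let the fingers close, or fill a call up. It gives the time, the measured TCP pose, the force, the opening and the grip force at its end, in the units of the state.
- sense(): the state, without advancing time (a new reading comes with each control period).
- grab_frame(name): name is "scene" or "side" or "wrist"; returns a dict with "frame" (384x512x3 uint8, red, green, blue), "fx", "fy", "cx", "cy" (pixels), "eye" and "orientation" of the camera in the world. Camera axes: x right, y down, z forward; pixel columns grow to the right and rows downward; lengths in mm; the calibration is good to about 2 mm. A picture is of the moment at which its call begins. There is no depth.
- finish_job(): hands the job in; it is judged then, once.
The state is a dict: "time": time; "qpos": joint angles; "joint_velocities": joint speeds; "tau": joint torques, N m; "ee_pos": TCP position; "eef_rot": TCP orientation; "contact_force": force on the tool from outside, world axes, zero at the start; "wrist_torque": the same for the moment, N m; "finger_gap": finger opening in mm; "grip_force": force on a finger pad.
Only numpy, scipy, OpenCV 4.12 (cv2) and the standard library are available. Lean on these libraries where they do the work, as an engineer would, in place of code of your own. Each camera call takes 0.05 s, during which the arm holds its last target. There are 200 camera calls.

TASK

Push the case's sliding lid fully home, away from the front wall; then slide the slim wooden spacer upright to the bottom of the gap in front of the lid, at the one place wide enough, and let go of it. Then press the sprung lid down with the fingertips until flush with the case rim and finish while still holding it down: do not let go at the end. Leave the other things where they are.

Things in the scene. Friction and masses are not known exactly. Their poses are not given: they have to be found in the camera images.
- case: Dark wooden case with brass corners, fixed, 220 x 222 mm, rim at z = 70 mm. Origin on the table; x from front wall to back wall, y along the front wall, z up. Front wall: x = -120 to -108 mm; back wall: x = 87 to 100 mm. Blocks and spacer stand on its floor at z = 40 mm, so the gap is 30 mm deep.
- block_thin: Thin one of three wooden blocks fixed side by side inside the front wall, in any order: 13 mm (x) x 64 mm (y) x 30 mm, top level with the rim. Origin at its bottom (gap floor), mid-width, on the face against the wall; axes as the case. It fills x = 0 to 13 mm; with the lid home the gap from it to the lid is 29 mm (x = 13 to 42 mm), 64 mm long in y: wide enough only here and only then.
- block_a: One of the two thick blocks inside the front wall: 24 mm deep in x, otherwise as the thin one. The gap from it to the lid, when home, is 18 mm: too narrow for the spacer.
- block_b: The other thick block, the same as block_a.
- lid: Plywood lid board, 150 (x) x 190 (y) x 10 mm, axes as the case, with a dark bar across its top: 14 (x) x 70 (y) mm, 22 mm high, centred. Origin at the middle of the board's underside: board top at 10 mm, bar top at 32 mm, near edge at x = -75 mm. It slides in x and is sprung up: free, its top stands 6 mm above the rim. Press on board or bar.
- lid_slide (a joint): Lid's distance from home in m: 0 = home against its far stop, up to 0.020 toward the front wall; starts at 0.008 to 0.017. Pushing the bar toward case +x closes it. About 3 N of friction; it stays where left.
- lid_press (a joint): How far the lid is pressed down, in m: 0 = free, 6 mm proud; 0.006 = flush with the rim, on a firm stop. A spring pushes it up: about 3 N starts it moving, 8 N holds it flush; it rises when let go.
- spacer: Pale wooden block standing upright on the table, 24 (x) x 44 (y) x 75 mm high, about 60 g, the slimmer of two upright blocks; the lowest 12 mm tapers to 16 mm in x. Origin at the centre of its underside, z up. In the gap its 24 mm thickness lies along the case's x, either way round, and it stands 45 mm above the rim.
- thick_block: Bystander: pale upright block 38 x 44 x 75 mm, too thick for any gap. Origin at the centre of its underside. It stands near the spacer and the wedge; the three may be in any order.
- wedge: Bystander: pale wooden wedge lying flat, 90 x 32 mm, 30 mm high at its thick end. Origin at the centre of its underside.
- camera: Bystander: black and silver camera, 45 x 125 mm, 93 mm high. Origin at the centre of its underside.
- reel: Bystander: aluminium film reel lying flat, 150 mm across, 16 mm high. Origin at the centre of its underside.
- candlestick: Bystander: brass candlestick, 76 mm across at the foot, 125 mm high. Origin at the centre of its underside.
- screwdriver: Bystander: screwdriver lying on the table.
- film_can: Bystander: round aluminium film can, 76 mm across, 26 mm high, between robot and spacer. Origin at the centre of its underside.
Mind the look-alikes: they are no part of the job. Leave any black, purple or red look-alike of the spacer alone.

How it is judged (in metres and radians):
On the way, in this order (a step that is already met when the one before it is completed fails the run):
1. the lid is pushed home (value of joint lid_slide below 0.003 m), for 0.2 s.
2. the spacer stands at the bottom of the wide gap, let go, with the lid home (x of spacer in the frame of block_thin between 0.0225 and 0.0325 m and y of spacer in the frame of block_thin between -0.013 and 0.013 m and z of spacer in the frame of block_thin below 0.004 m and angle between spacer's own z axis and vertical below 0.12 rad and contact force between the fingers and spacer below 0.3 N and linear speed of spacer below 0.02 m/s and value of joint lid_slide below 0.003 m), for 0.2 s.
At the end, for the whole second after the job is handed in: Lid within 3 mm of home, held within 1.5 mm of flush by fingers pressing over 3 N; spacer at rest, untouched, in the wide gap: within 4 mm of its floor, upright within 7 degrees, within 5 mm (x) and 13 mm (y) of its middle; no bystander shifted over 40 mm (all of step 2 and value of joint lid_press above 0.0045 m and contact force between the fingers and lid above 3 N); the arm keeps its last pose, push and grip.
It fails at once if another thing on the table is shifted by more than 40 mm (distance of any of thick_block, wedge, camera, reel, candlestick, screwdriver, film_can from where it was at the start of the episode above 0.04 m).
It also fails if it takes over 64 s, if anything falls off the work surface, if the arm or the gripper's body presses on something with over 40 N, if the wrist force passes 120 N, or if a joint passes its speed limit or range.

## Working session

There is one attempt and no reset: what is moved stays moved. The work goes in short steps, Python scripts to look and compute and a shell command to move; the robot and the scene stay as the last step left them, time stands still between calls to the robot, and variables do not carry over. Pictures are saved under pics/ and viewed, at most 10 in all, crops included, and the job is handed in when it is done.

```bash
mkdir -p pics; cat > h.py <<'E'
import numpy as np, cv2
from scipy.spatial.transform import Rotation as R
from plant import sense, grab_frame, finish_job
def rot(c):
    o=np.array(c["orientation"],float)
    return o if o.shape==(3,3) else R.from_euler('xyz',o,degrees=True).as_matrix()
def ray(c,u,v,z):
    d=rot(c)@np.array([(u-c["cx"])/c["fx"],(v-c["cy"])/c["fy"],1]); e=np.array(c["eye"])
    return (e+d*(z-e[2])/d[2]).round(1)
def proj(c,p):
    q=rot(c).T@(np.array(p,float)-c["eye"]); return np.array([c["cx"]+c["fx"]*q[0]/q[2],c["cy"]+c["fy"]*q[1]/q[2]]).round(1)
def save(c,n,box=None,s=1):
    f=c["frame"][:,:,::-1]
    if box: f=f[box[1]:box[3],box[0]:box[2]]
    cv2.imwrite("pics/"+n,cv2.resize(f,None,fx=s,fy=s,interpolation=cv2.INTER_CUBIC))
E
python3 - <<'E'
from h import *
import pickle
d={}
for n in("scene","side","wrist"):
    c=grab_frame(n);d[n]=c;save(c,n+"0.png",s=1.5)
    print(n,c["orientation"],c["eye"],c["fx"],c["cx"],c["cy"])
pickle.dump(d,open("c0.pkl","wb"))
print(sense())
E
```

```text
scene [-141.9032906    -1.07566376   51.41113066] [1164.96260004 -481.31983241 1021.28660482] 424.3472554151502 260.54041016313863 192.84986963952974
side [-139.77385422    0.71987391 -145.98226905] [156.76073671 607.4215278  954.3274627 ] 409.3527079873542 259.7556737001682 189.7114621493747
wrist [ 1.63658804e+02  1.06466747e-01 -7.39284600e+01] [ 261.07256965 -627.05178058  383.62362689] 339.772506737259 256.5038432172335 190.20349223939735
{'time': 0.15, 'qpos': array([72.2555847 , 26.88859131, -2.78305864, 87.85849479,  1.38156616,
       65.37505676, -4.71619378]), 'joint_velocities': array([ 0.02222496, -0.16306866,  0.04099015, -0.24131012, -0.09297934,
       -0.03133104, -0.13361543]), 'tau': array([-4.17650726e-04, -5.08428884e+01, -8.17672606e-02, -2.36418593e+01,
       -6.14654948e-02,  3.56137950e-02,  1.08326760e-04]), 'ee_pos': array([ 186.91933487, -648.0859963 ,  199.81446042]), 'eef_rot': array([-1.79911514e+02,  4.03166928e-03,  1.60885008e+01]), 'contact_force': array([ 0.3656262 , -0.29388668, -0.06371851]), 'wrist_torque': array([-0.00140933, -0.04209537,  0.00855061]), 'grip_force': 0.0, 'finger_gap': 86.77172953268321}
```

View pics/scene0.png

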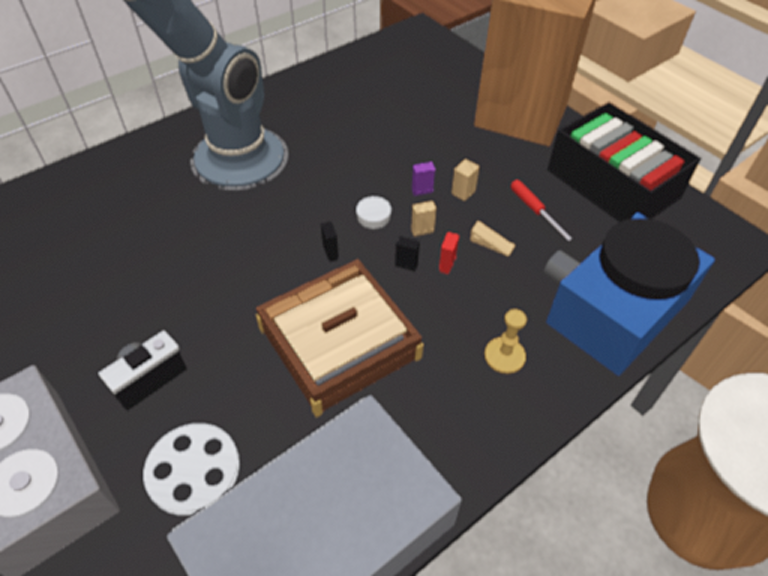

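View pics/side0.png

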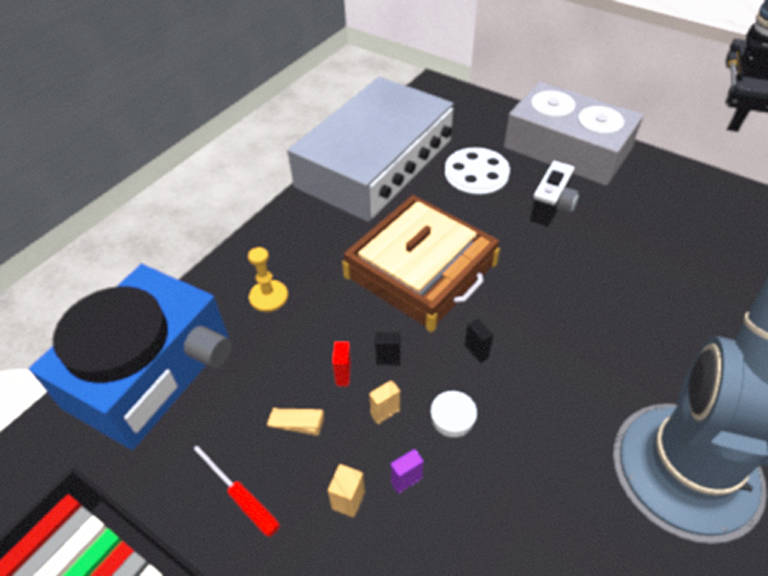

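The scene view shows the case at (340,335), with its front blocks on the robot side. There are two pale upright candidates, at (423,218) and (465,180), and the wedge is at (492,238). I'll confirm which is slimmer with enlarged crops.

```bash
python3 - <<'E'
import pickle,cv2,numpy as np
d=pickle.load(open("c0.pkl","rb"))
def cr(n,x0,y0,w,h,s):
    f=d[n]["frame"][y0:y0+h,x0:x0+w,::-1]; return cv2.resize(f,(400,300),interpolation=cv2.INTER_CUBIC)
# scene crops (80x60 ->5x), case 120x90
a=cr("scene",260,100,80,60,5); b=cr("side",205,245,80,60,5); b2=cr("side",205,295,80,60,5)
c=cr("scene",165,165,120,90,3.33)
cv2.imwrite("pics/cropA.png",np.vstack([np.hstack([a,c]),np.hstack([b,b2])]))
c2=d["side"]["frame"][125:225,222:342,::-1]
cv2.imwrite("pics/cropB.png",cv2.resize(c2,(720,600),interpolation=cv2.INTER_CUBIC))
E
```

```text
(no output)
```

View pics/cropA.png

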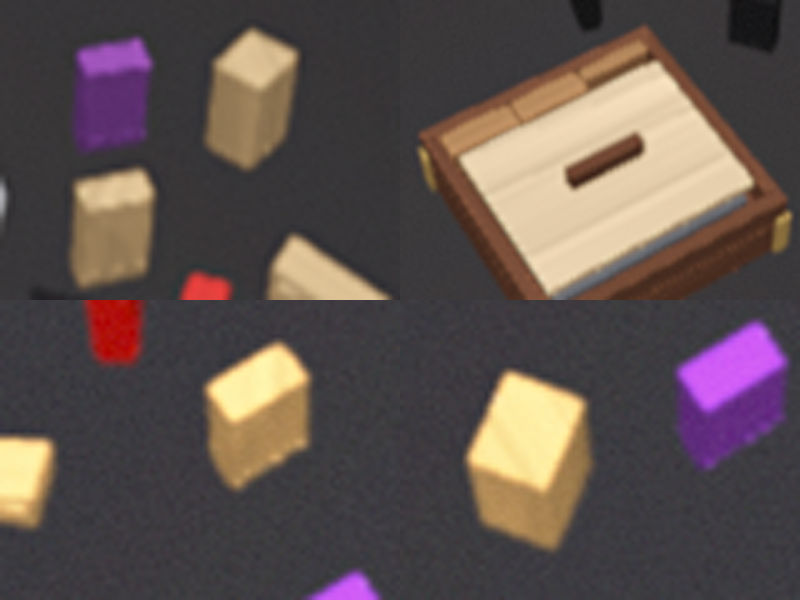

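View pics/cropB.png

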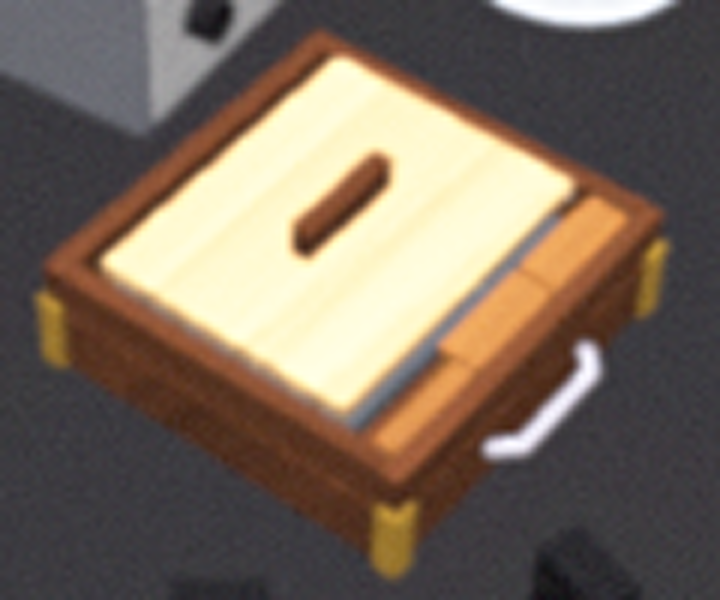

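The spacer is the block at scene (423,218), side (385,402). Its top is clearly narrow and its base is tapered. (465,180) is the thick block. The thin block is the narrow one at the lower corner of the case, crop B (420,400) and scene crop (615,62). Next, the poses.

```bash
cat > fit.py <<'E'
from h import *
import pickle
from scipy.optimize import least_squares
def fit(obs,x0):
    # obs: (cam, uv, local xyz)
    def f(p):
        c,s=np.cos(p[2]),np.sin(p[2]); r=[]
        for cam,uv,l in obs:
            w=[p[0]+c*l[0]-s*l[1],p[1]+s*l[0]+c*l[1],l[2]]
            r+=list(proj(cam,w)-uv)
        return r
    def g(p): return f(p)
    s=least_squares(g,x0,diff_step=1e-3,x_scale=[100,100,1]); return s.x,np.array(f(s.x)).reshape(-1,2)
E
python3 - <<'E'
from fit import *
d=pickle.load(open("c0.pkl","rb")); S,D=d["scene"],d["side"]
for n,l in (("rim side",[(320,33),(663,213),(395,490),(45,275)]),):
    for u,v in l: print(n,ray(D,222+u/6,125+v/6,70))
for u,v in [(420,135),(645,28),(788,200)]: print("rim scene",ray(S,165+(u-400)/3.333,165+v/3.333,70))
for u,v in [(205,385),(282,343),(310,378),(240,420)]: print("sp side",ray(D,205+u/5,245+(v-300)/5,75))
for u,v in [(75,183),(150,168),(155,192),(80,208)]: print("sp scene",ray(S,260+u/5,100+v/5,75))
print("bar side",[ray(D,222+u/6,125+v/6,98) for u,v in[(380,155),(302,235)]])
print("bar scene",[ray(S,165+(u-400)/3.333,165+v/3.333,98) for u,v in[(570,172),(640,140)]])
print("thick",ray(D,205+525/5,295+(430-300)/5,75),ray(S,260+255/5,100+55/5,75))
for n,c,u,v,z in(("can",D,454/1.5,410/1.5,26),("purple",D,407/1.5,460/1.5,50),("blk",D,388/1.5,340/1.5,50),("blk2",D,478/1.5,330/1.5,60),("red",D,342/1.5,350/1.5,60),("wedge",D,300/1.5,418/1.5,15),("candle",D,268/1.5,297/1.5,0)): print(n,ray(c,u,v,z))
E
```

```text
rim side [ 682.4 -241.1   70. ]
rim side [ 466.4 -221.9   70. ]
rim side [486.5   1.6  70. ]
rim side [699.7 -17.7  70. ]
rim scene [ 476.  -226.1   70. ]
rim scene [496.2  -8.   70. ]
rim scene [713.4 -26.3  70. ]
sp side [480.5 207.8  75. ]
sp side [462.3 167.2  75. ]
sp side [439.8 176.1  75. ]
sp side [455.2 214.2  75. ]
sp scene [447.2 172.7  75. ]
sp scene [465.9 219.4  75. ]
sp scene [484.2 207.7  75. ]
sp scene [466.2 161.   75. ]
bar side [array([ 592.2, -154.5,   98. ]), array([594.7, -87.2,  98. ])]
bar scene [array([ 600.2, -159. ,   98. ]), array([608.9, -96.5,  98. ])]
thick [276.8 250.9  75. ] [427.2 346.4  75. ]
can [360.2 132.9  26. ]
purple [372.  260.6  50. ]
blk [523.8  89.2  50. ]
blk2 [397.5 -12.2  60. ]
red [575.  157.1  60. ]
wedge [572.2 284.8  15. ]
candle [803.9 106.6   0. ]
```

```bash
python3 -m jog '[[0,4.5,-3.9,-0.4,0],[0,4.5,-3.9,-0.4,0],[0,4.5,-3.9,-0.4,0],[0,4.5,-3.9,-0.4,0],[0,4.5,-3.9,-0.3,0],[0,4.5,-3.9,-0.3,0],[0,4.5,-3.9,-0.3,0],[0,4.5,-3.9,-0.3,0],[0,4.5,-3.9,-0.3,0],[0,4.5,-3.9,-0.3,0]]' 10; python3 -m jog '[[0,0,0,0,-0.18],[0,0,0,0,-0.18],[0,0,0,0,-0.18],[0,0,0,0,-0.18],[0,0,0,0,-0.18],[0,0,0,0,-0.18],[0,0,0,0,-0.12],[0,0,0,0,0],[0,0,0,0,0],[0,0,0,0,0]]'
python3 - <<'E'
from h import *; import pickle
c=grab_frame("wrist"); pickle.dump(c,open("w1.pkl","wb")); save(c,"w1.png",s=1.5); print(c["eye"],c["orientation"])
E
```

```text
time: 1.4
ee_pos: [512.0, -147.6, 234.7]
eef_rot: [180.0, 0.0, 16.1]
contact_force: [1.0, -1.4, 0.3]
finger_gap: 1.7
grip_force: 0.0
time: 2.65
ee_pos: [511.4, -149.1, 234.6]
eef_rot: [180.0, 0.0, 84.8]
contact_force: [-0.2, 0.2, 0.4]
finger_gap: 0.6
grip_force: 0.0
[518.14497121 -72.2478001  418.5480383 ] [ 1.63648211e+02 -1.68315819e-02 -5.22709587e+00]
```

View pics/w1.png

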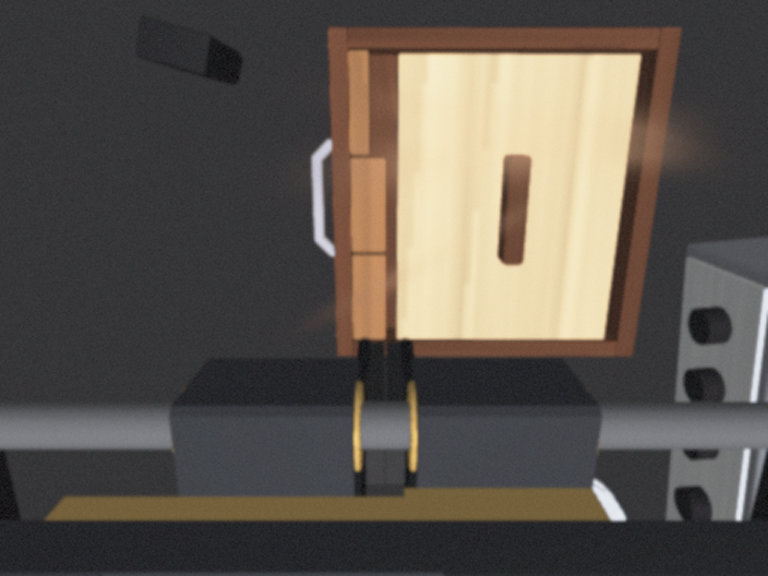

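The wrist view shows the case aligned with the image. The thin block is at (349-369, 50-154), the lid edge at u≈398, and the bar at (500-530, 155-264).

```bash
python3 - <<'E'
from fit import *
c=pickle.load(open("w1.pkl","rb"))
P=lambda u,v,z:ray(c,(u+.5)/1.5-.5,(v+.5)/1.5-.5,z)
pts=[((330,28),(-120,111,70)),((680,28),(100,111,70)),((633,356),(100,-111,70)),((340,355),(-120,-111,70))]
obs=[(c,((np.array(p)+.5)/1.5-.5),l) for p,l in pts]
x,r=fit(obs,[599,-124,-.09]); print(x,np.degrees(x[2]),r.tolist())
def loc(w):
    k,s=np.cos(x[2]),np.sin(x[2]);d=w[:2]-x[:2];return (k*d[0]+s*d[1]).round(1),(-s*d[0]+k*d[1]).round(1)
for n,u,v,z in(("thin wall",349,100,70),("thin face",369,100,70),("thin top",360,50,70),("thin bot",360,154,70),("lid edge",398,60,76),("lid edge",397,330,76),("bar fl",503,157,98),("bar bl",498,262,98),("bar r",531,157,98)): print(n,loc(P(u,v,z)))
k,s=np.cos(x[2]),np.sin(x[2])
W=lambda a,b:(x[0]+k*a-s*b,x[1]+s*a+k*b)
print("gap",W(-80.5,64),"bar",W(9,0))
E
```

```text
[ 5.98727972e+02 -1.26172265e+02 -9.05216524e-02] -5.186508637480889 [[-0.9333333333333371, -0.3000000000000007], [2.033333333333303, -0.3999999999999986], [0.7666666666667084, 0.3333333333333428], [-1.3000000000000114, 1.1999999999999886]]
thin wall (np.float64(-108.2), np.float64(68.7))
thin face (np.float64(-95.3), np.float64(68.6))
thin top (np.float64(-100.7), np.float64(98.3))
thin bot (np.float64(-101.6), np.float64(35.0))
lid edge (np.float64(-76.9), np.float64(91.6))
lid edge (np.float64(-76.5), np.float64(-87.4))
bar fl (np.float64(-13.1), np.float64(34.0))
bar bl (np.float64(-12.0), np.float64(-31.8))
bar r (np.float64(4.1), np.float64(34.1))
gap (np.float64(524.3430388072171), np.float64(-55.15725411205942)) bar (np.float64(607.6911230464718), np.float64(-126.98584767789578))
```

```bash
python3 -m jog '[[0,0.31,0.42,1.46,0],[0,0.31,0.42,1.46,0],[0,0.31,0.42,1.46,0],[0,0.31,0.42,1.46,0],[0,0.31,0.42,1.46,0],[0,0.31,0.42,1.46,0],[0,0.31,0.42,1.46,0],[0,0.31,0.42,1.46,0],[0,0.31,0.42,1.46,0],[0,0.31,0.42,1.45,0]]'; python3 -m jog '[[0,0,0.3,0,0],[0,0,0.3,0,0],[0,0,0.3,0,0],[0,0,0.3,0,0],[0,0,0.3,0,0],[0,0,0.2,0,0],[0,0,0.2,0,0],[0,0,0.2,0,0],[0,0,0.1,0,0],[0,0,0,0,0]]'
```

```text
time: 3.95
ee_pos: [556.4, -121.9, 87.8]
eef_rot: [180.0, 0.0, 84.8]
contact_force: [-0.2, -0.5, 0.6]
finger_gap: 0.5
grip_force: 0.0
time: 5.2
ee_pos: [578.0, -124.0, 88.7]
eef_rot: [180.0, 0.0, 84.8]
contact_force: [-0.5, -0.2, -0.4]
finger_gap: 0.5
grip_force: 0.0
```

```bash
python3 -m jog '[[0,0,0.1,0,0],[0,0,0.1,0,0],[0,0,0.1,0,0],[0,0,0.1,0,0],[0,0,0.1,0,0],[0,0,0.1,0,0],[0,0,0,0,0],[0,0,0,0,0],[0,0,0,0,0],[0,0,0,0,0]]'
python3 - <<'E'
from fit import *
c=grab_frame("wrist"); pickle.dump(c,open("w2.pkl","wb")); save(c,"w2.png",s=1.5); print(c["eye"])
E
```

```text
time: 6.45
ee_pos: [583.9, -124.6, 88.8]
eef_rot: [180.0, 0.0, 84.8]
contact_force: [0.1, 0.3, 0.0]
finger_gap: 0.4
grip_force: 0.0
[590.58465638 -47.69712545 272.69171847]
```

View pics/w2.png

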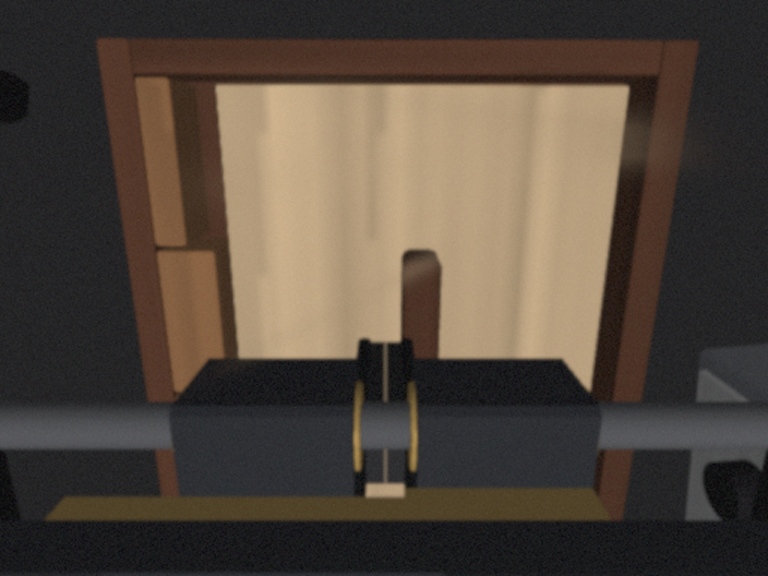

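The bar at (402-440, 250) is right beside the fingers. I'll measure where the lid edge is now.

```bash
cat >> fit.py <<'E'
CX=np.array([598.73,-126.17,-.0905])
def loc(w):
    k,s=np.cos(CX[2]),np.sin(CX[2]);d=np.array(w)[:2]-CX[:2];return np.round([k*d[0]+s*d[1],-s*d[0]+k*d[1]],1)
def W(a,b):
    k,s=np.cos(CX[2]),np.sin(CX[2]);return np.round([CX[0]+k*a-s*b,CX[1]+s*a+k*b],1)
def P(c,u,v,z): return ray(c,(u+.5)/1.5-.5,(v+.5)/1.5-.5,z)
E
python3 - <<'E'
from fit import *
c=pickle.load(open("w2.pkl","rb"))
for n,u,v,z in(("rim",98,40,70),("rim",695,41,70),("face",169,85,70),("thin wall",136,80,70),("thinface",185,240,70),("lid",217,86,76),("lid",236,340,76),("bar",402,270,98),("bar",440,270,98),("lid back",628,86,76)): print(n,loc(P(c,u,v,z)))
print(loc(sense()["ee_pos"]))
E
```

```text
rim [-119.3  110.8]
rim [ 97.5 110.5]
face [-95.4  95.6]
thin wall [-107.4   97.4]
thinface [-95.9  37.2]
lid [-75.7  94.7]
lid [-77.   -3.8]
bar [-9.1 31.9]
bar [ 4.3 31.9]
lid back [72.5 94.7]
[-14.9   0.3]
```

```bash
python3 -m jog '[[0,0,0.1,0,0],[0,0,0.1,0,0],[0,0,0.1,0,0],[0,0,0.1,0,0],[0,0,0.1,0,0],[0,0,0.1,0,0],[0,0,0.1,0,0],[0,0,0.1,0,0],[0,0,0,0,0],[0,0,0,0,0]]'; python3 -m jog '[[0,0,0.1,0,0],[0,0,0.1,0,0],[0,0,0.1,0,0],[0,0,0,0,0],[0,0,0,0,0],[0,0,0,0,0],[0,0,0,0,0],[0,0,0,0,0],[0,0,0,0,0],[0,0,0,0,0]]'
python3 - <<'E'
from fit import *
c=grab_frame("wrist"); pickle.dump(c,open("w3.pkl","wb"))
# lid front edge: brightness step along row v=150 px(1x)
g=cv2.cvtColor(c["frame"],cv2.COLOR_RGB2GRAY).astype(float)
for v in(90,130,170):
    r=g[v-3:v+4].mean(0); print(v,r[60:190:2].astype(int).tolist())
print(c["cx"],loc(sense()["ee_pos"]))
E
```

```text
time: 7.75
ee_pos: [591.8, -125.3, 88.7]
eef_rot: [-180.0, 0.0, 84.8]
contact_force: [0.1, -0.6, 0.4]
finger_gap: 0.5
grip_force: 0.0
time: 9.0
ee_pos: [594.9, -125.6, 88.8]
eef_rot: [180.0, 0.0, 84.8]
contact_force: [-0.7, 0.6, 0.7]
finger_gap: 0.3
grip_force: 0.0
90 [64, 63, 63, 63, 62, 62, 62, 63, 91, 97, 97, 95, 96, 95, 95, 95, 97, 96, 86, 55, 48, 49, 50, 48, 49, 48, 48, 48, 51, 58, 56, 57, 58, 101, 158, 162, 161, 162, 163, 161, 161, 161, 159, 160, 158, 162, 164, 167, 170, 174, 178, 181, 181, 182, 179, 180, 179, 178, 177, 178, 176, 175, 175, 176, 174]
130 [51, 63, 63, 63, 63, 62, 61, 63, 63, 63, 69, 97, 100, 99, 99, 98, 98, 98, 97, 97, 94, 72, 52, 55, 55, 54, 55, 55, 55, 56, 57, 62, 63, 64, 65, 99, 152, 159, 159, 160, 159, 159, 159, 159, 159, 158, 159, 164, 166, 170, 174, 176, 178, 179, 178, 178, 178, 176, 175, 174, 174, 174, 173, 173, 174]
170 [34, 37, 37, 46, 62, 64, 63, 62, 62, 61, 62, 62, 61, 66, 95, 96, 98, 99, 97, 96, 95, 94, 94, 95, 99, 102, 102, 103, 102, 102, 101, 99, 87, 61, 54, 50, 52, 95, 153, 158, 160, 158, 160, 160, 159, 159, 158, 157, 159, 164, 168, 172, 174, 176, 179, 178, 178, 178, 176, 175, 174, 173, 173, 172, 173]
256.5038432172335 [-3.9  0.3]
```

```bash
python3 - <<'E'
from fit import *
c=pickle.load(open("w3.pkl","rb"))
for u,v,z in((81,130,70),(102,130,70),(130.5,130,76),(126.5,90,76),(135,170,76)): print(loc(ray(c,u,v,z)))
E
```

```text
[-107.8   55. ]
[-95.4  55.1]
[-76.4  55.7]
[-76.3  77.7]
[-76.2  32.2]
```

```bash
python3 - <<'E'
from fit import *
c=pickle.load(open("w3.pkl","rb")); s=grab_frame("side")
a=cv2.resize(c["frame"][150:350,180:330],(450,600)); b=cv2.resize(s["frame"][110:210,240:298],(348,600),interpolation=cv2.INTER_CUBIC)
cv2.imwrite("pics/w3.png",np.hstack([a,b])[:,:,::-1])
print(proj(c,sense()["ee_pos"]+[0,0,-8]),proj(s,sense()["ee_pos"]+[0,0,-8]))
E
```

```text
[256.8 223.2] [279.2 160.4]
```

View pics/w3.png

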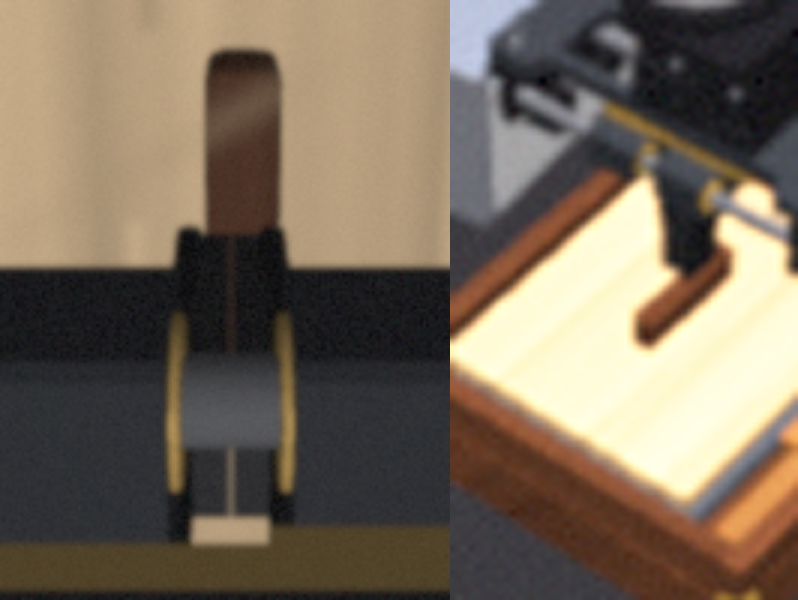

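```bash
python3 - <<'E'
from fit import *
c=pickle.load(open("w3.pkl","rb")); s=grab_frame("side"); e=sense()["ee_pos"]; print(e)
for h in(-8,0,11,20,30):
    print(h,[proj(c,e+[0.09*o,o,h]) for o in(9.5,0)],proj(s,e+[0,9.5,h]))
# bar corners with unmoved lid, in side view: top corners
for x0 in(-12,-8.7,2):
  for y in(35,-35): print("bar",x0,y,[proj(s,[*W(x,y),z]) for x,z in((x0,98),(x0,76),(x0+14,98))])
E
```

```text
[ 594.86763088 -125.57155347   88.75384369]
-8 [array([256.8, 208.4]), array([256.8, 223.3])] [277.5 162.3]
0 [array([256.8, 213. ]), array([256.8, 228.4])] [277.6 160.4]
11 [array([256.9, 220. ]), array([256.9, 236.2])] [277.7 157.8]
20 [array([256.9, 226.3]), array([256.9, 243.2])] [277.7 155.6]
30 [array([256.9, 234.2]), array([256.9, 251.8])] [277.8 153.1]
bar -12 35 [array([274.3, 164.2]), array([274.2, 169.4]), array([270.5, 162. ])]
bar -12 -35 [array([288.7, 150.9]), array([288.4, 156.1]), array([285. , 148.8])]
bar -8.7 35 [array([273.4, 163.7]), array([273.3, 168.9]), array([269.6, 161.5])]
bar -8.7 -35 [array([287.8, 150.4]), array([287.6, 155.6]), array([284.1, 148.3])]
bar 2 35 [array([270.5, 162. ]), array([270.4, 167.2]), array([266.7, 159.9])]
bar 2 -35 [array([285. , 148.8]), array([284.7, 154.1]), array([281.3, 146.8])]
```

The fingers passed over the bar without touching it, so the tips must end higher than I assumed, by about 20 mm according to both views. I'll back off and feel for the board with the force reading.

```bash
python3 -m jog '[[0,0,-0.8,0,0],[0,0,-0.8,0,0],[0,0,-0.8,0,0],[0,0,-0.8,0,0],[0,0,0,0.2,0],[0,0,0,0.2,0],[0,0,0,0.2,0],[0,0,0,0.2,0],[0,0,0,0,0],[0,0,0,0,0]]'; python3 -m jog '[[0,0,0,0.1,0],[0,0,0,0.1,0],[0,0,0,0.1,0],[0,0,0,0.1,0],[0,0,0,0,0],[0,0,0,0,0],[0,0,0,0,0],[0,0,0,0,0],[0,0,0,0,0],[0,0,0,0,0]]'
```

```text
time: 10.4
ee_pos: [563.1, -122.6, 80.8]
eef_rot: [180.0, -0.0, 84.8]
contact_force: [0.5, -0.8, 0.3]
finger_gap: 0.7
grip_force: 0.0
time: 11.65
ee_pos: [563.0, -122.7, 76.8]
eef_rot: [180.0, 0.0, 84.8]
contact_force: [-0.9, -0.3, -0.1]
finger_gap: 0.8
grip_force: 0.0
```

```bash
python3 -m jog '[[0,0,0,0.1,0],[0,0,0,0.1,0],[0,0,0,0.1,0],[0,0,0,0.1,0],[0,0,0,0.1,0],[0,0,0,0.1,0],[0,0,0,0,0],[0,0,0,0,0],[0,0,0,0,0],[0,0,0,0,0]]'; python3 - <<'E'
from fit import *
w=grab_frame("wrist"); s=grab_frame("side")
pickle.dump((w,s),open("w4.pkl","wb"))
a=cv2.resize(w["frame"][150:270,190:310],(400,400),interpolation=cv2.INTER_CUBIC); b=cv2.resize(s["frame"][120:190,250:320],(400,400),interpolation=cv2.INTER_CUBIC)
cv2.imwrite("pics/w4.png",np.hstack([a,b])[:,:,::-1])
E
```

```text
time: 12.9
ee_pos: [563.0, -122.7, 70.8]
eef_rot: [180.0, 0.0, 84.8]
contact_force: [0.6, -0.2, -0.3]
finger_gap: 0.6
grip_force: 0.0
```

View pics/w4.png

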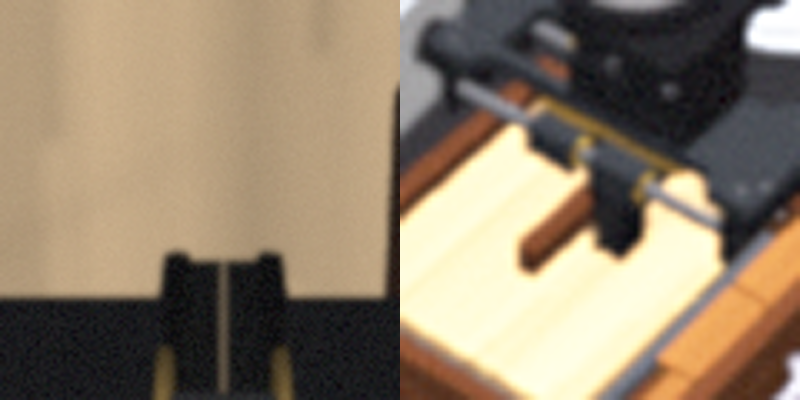

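The fingertips are now below the bar's top and clear of the board. I'll go 4 mm lower and push.

```bash
python3 -m jog '[[0,0,0,0.2,0],[0,0,0,0.2,0],[0,0,0.3,0,0],[0,0,0.3,0,0],[0,0,0.3,0,0],[0,0,0.3,0,0],[0,0,0.3,0,0],[0,0,0.3,0,0],[0,0,0.2,0,0],[0,0,0,0,0]]'; python3 -m jog '[[0,0,0.1,0,0],[0,0,0.1,0,0],[0,0,0.1,0,0],[0,0,0.1,0,0],[0,0,0,0,0],[0,0,0,0,0],[0,0,0,0,0],[0,0,0,0,0],[0,0,0,0,0],[0,0,0,0,0]]'
```

```text
time: 14.25
ee_pos: [582.2, -124.4, 66.5]
eef_rot: [-179.9, 0.0, 84.8]
contact_force: [-2.9, 1.3, 0.4]
finger_gap: 0.3
grip_force: 1.4
time: 15.5
ee_pos: [586.9, -124.9, 66.8]
eef_rot: [180.0, 0.0, 84.8]
contact_force: [-2.6, -1.1, -1.7]
finger_gap: 0.1
grip_force: 1.3
```

```bash
python3 -m jog '[[0,0,0.1,0,0],[0,0,0.1,0,0],[0,0,0.1,0,0],[0,0,0.1,0,0],[0,0,0,0,0],[0,0,0,0,0],[0,0,0,0,0],[0,0,0,0,0],[0,0,0,0,0],[0,0,0,0,0]]';python3 - <<'E'
from fit import *
c=grab_frame("wrist")
g=cv2.GaussianBlur(cv2.cvtColor(c["frame"],cv2.COLOR_RGB2GRAY).astype(np.float32),(3,9),0)
for v in(60,80,100):
    r=np.diff(g[v]); u=np.argmax(r[40:200])+40.5; t=[i+.5 for i in np.argsort(-abs(r[20:200]))[:8]+20]; print(v,u,loc(ray(c,u,v,76)),[(i,loc(ray(c,i,v,70))[0]) for i in sorted(t)])
E
```

```text
time: 16.75
ee_pos: [591.0, -125.2, 66.8]
eef_rot: [180.0, 0.0, 84.8]
contact_force: [-2.0, -0.6, -1.3]
finger_gap: 0.2
grip_force: 1.2
60 135.5 [-66.3  91.5] [(np.float64(56.5), np.float64(-107.7)), (np.float64(80.5), np.float64(-95.7)), (np.float64(81.5), np.float64(-95.2)), (np.float64(82.5), np.float64(-94.7)), (np.float64(133.5), np.float64(-69.3)), (np.float64(134.5), np.float64(-68.8)), (np.float64(135.5), np.float64(-68.3)), (np.float64(136.5), np.float64(-67.8))]
80 137.5 [-66.2  82.3] [(np.float64(58.5), np.float64(-108.2)), (np.float64(59.5), np.float64(-107.7)), (np.float64(83.5), np.float64(-95.6)), (np.float64(84.5), np.float64(-95.1)), (np.float64(135.5), np.float64(-69.3)), (np.float64(136.5), np.float64(-68.8)), (np.float64(137.5), np.float64(-68.3)), (np.float64(138.5), np.float64(-67.8))]
100 139.5 [-66.2  72.9] [(np.float64(61.5), np.float64(-108.2)), (np.float64(62.5), np.float64(-107.7)), (np.float64(86.5), np.float64(-95.4)), (np.float64(87.5), np.float64(-94.9)), (np.float64(137.5), np.float64(-69.2)), (np.float64(138.5), np.float64(-68.7)), (np.float64(139.5), np.float64(-68.2)), (np.float64(140.5), np.float64(-67.7))]
```

```bash
python3 -m jog '[[0,0,0.1,0,0],[0,0,0.1,0,0],[0,0,0,0,0],[0,0,0,0,0],[0,0,0,0,0],[0,0,0,0,0],[0,0,0,0,0],[0,0,0,0,0],[0,0,0,0,0],[0,0,0,0,0]]'
```

```text
time: 18.05
ee_pos: [590.9, -125.2, 66.7]
eef_rot: [-179.8, 0.0, 84.8]
contact_force: [-6.8, 0.4, 3.5]
finger_gap: 0.5
grip_force: 3.7
```

```bash
python3 -m jog '[[0,0,-1,0,0],[0,0,-1,-3.5,0],[0,0,-1,-3.5,0],[0,0,-1,-3.5,0],[0,4.25,-2.2,-0.3,0],[0,4.25,-2.2,-0.3,0],[0,4.25,-2.2,-0.3,0],[0,4.25,-2.2,-0.3,0],[0,4.25,-2.2,-0.3,0],[0,4.25,-2.2,-0.3,0]]'; python3 -m jog '[[7,0,0,0,0.155],[7,0,0,0,0.155],[7,0,0,0,0],[7,0,0,0,0],[7,0,0,0,0],[7,0,0,0,0],[7,0,0,0,0],[7,0,0,0,0],[7,0,0,0,0],[7,0,0,0,0]]'
python3 - <<'E'
from fit import *
c=grab_frame("wrist"); pickle.dump(c,open("w5.pkl","wb")); save(c,"w5.png",s=1.5)
E
```

```text
time: 19.3
ee_pos: [445.0, 146.2, 190.8]
eef_rot: [179.7, -0.1, 84.9]
contact_force: [0.6, 0.6, -0.4]
finger_gap: 0.4
grip_force: 0.0
time: 20.55
ee_pos: [444.5, 144.1, 189.7]
eef_rot: [180.0, 0.0, 67.1]
contact_force: [0.1, -0.3, -0.5]
finger_gap: 70.0
grip_force: 0.0
```

View pics/w5.png

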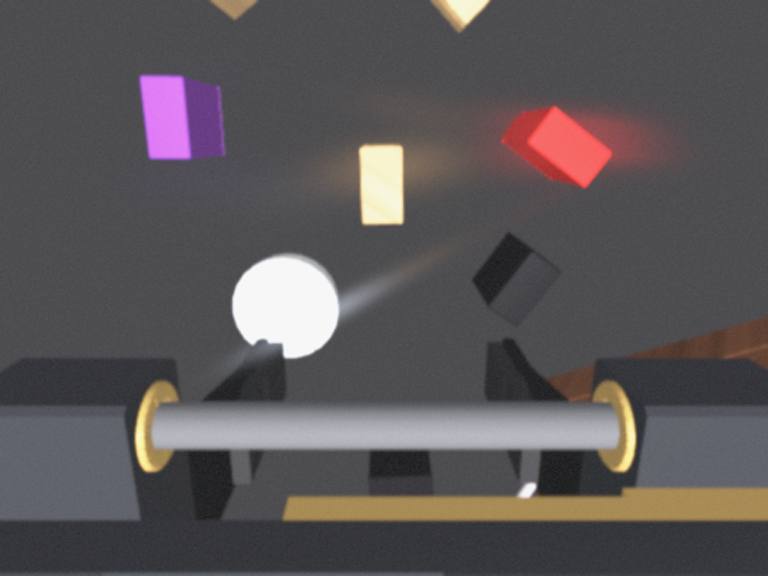

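The spacer's top is at (359-404, 145-224), centred near (381.5,184.5) and squared up to the tool. The film can is at (286,305), left of the path.

```bash
python3 - <<'E'
from fit import *
c=pickle.load(open("w5.pkl","rb")); e=sense()["ee_pos"]
y=np.radians(67.1); T=np.array([[np.cos(y),np.sin(y)],[np.sin(y),-np.cos(y)]])
f=lambda p:(T@(p[:2]-e[:2])).round(1)
cor=[P(c,u,v,75) for u,v in((359,145),(404,145),(404,224),(362,224))]
print(cor,[np.linalg.norm(cor[i][:2]-cor[(i+1)%4][:2]).round(1) for i in range(4)])
m=np.mean(cor,0);print(m,f(m)); print("can",P(c,286,305,26),f(P(c,286,305,26)))
E
```

```text
[array([459. , 216.4,  75. ]), array([482.4, 206.5,  75. ]), array([465.4, 164.9,  75. ]), array([442.5, 174.6,  75. ])] [np.float64(25.4), np.float64(44.9), np.float64(24.9), np.float64(44.9)]
[462.325 190.6    75.   ] [49.8 -1.7]
can [363.5 135.5  26. ] [-39.4 -71.3]
```

```bash
python3 -m jog '[[7,1.7,-0.1,-0.0,0],[7,1.7,-0.1,0,0],[7,1.6,0,0,0],[7,0,0,2.5,0],[7,0,0,2.5,0],[7,0,0,2.5,0],[7,0,0,2.5,0],[7,0,0,2.5,0],[7,0,0,2.5,0],[7,0,0,1.4,0]]' 15; python3 -m jog '[[1,0,0,0,0],[1,0,0,0,0],[1,0,0,0,0],[1,0,0,0,0],[1,0,0,0,0],[1,0,0,0,0],[1,0,0,0,0],[1,0,0,0,0],[1,0,0,0,0],[1,0,0,0,0]]' 15
```

```text
time: 21.85
ee_pos: [461.7, 190.8, 24.5]
eef_rot: [-179.9, 0.1, 67.1]
contact_force: [-0.5, -0.4, 0.5]
finger_gap: 70.1
grip_force: 0.0
time: 23.1
ee_pos: [462.3, 190.9, 25.9]
eef_rot: [180.0, -0.0, 67.1]
contact_force: [-0.6, -1.0, 3.8]
finger_gap: 23.6
grip_force: 15.0
```

```bash
python3 -m jog '[[1,0,0,-2.5,0],[1,0,0,-2.5,0],[1,0,0,-2.5,0],[1,0,0,-2.5,0],[1,-3.36,2.54,0,0],[1,-3.36,2.54,0,0],[1,-3.36,2.54,0,0],[1,-3.36,2.54,0,0],[1,-3.36,2.54,0,0],[1,-3.36,2.54,0,0]]'; python3 -m jog '[[1,0,0,0,-0.155],[1,0,0,0,-0.154],[1,0,0,0,0],[1,0,0,0,0],[1,0,0,0,0],[1,0,0,0,0],[1,0,0,0,0],[1,0,0,0,0],[1,0,0,0,0],[1,0,0,0,0]]'
python3 - <<'E'
from fit import *
s=sense();e=s["ee_pos"];t=W(-80.7,65); y=np.radians(s["eef_rot"][2]); T=np.array([[np.cos(y),np.sin(y)],[np.sin(y),-np.cos(y)]])
print("tool dx dy",T@(t-e[:2]),e[2]-65.9,loc(e))
c=grab_frame("wrist"); pickle.dump(c,open("w6.pkl","wb"))
g=cv2.GaussianBlur(cv2.cvtColor(c["frame"],cv2.COLOR_RGB2GRAY).astype(np.float32),(3,5),0)
for v in(100,120,135,150,165,180): print(v,g[v,200:320:3].astype(int).tolist())
E
```

```text
time: 24.35
ee_pos: [523.8, -55.4, 125.2]
eef_rot: [-180.0, 0.0, 67.1]
contact_force: [0.6, 0.3, -1.4]
finger_gap: 24.3
grip_force: 15.0
time: 25.6
ee_pos: [524.0, -54.2, 125.8]
eef_rot: [180.0, 0.0, 84.8]
contact_force: [0.1, 0.3, -0.2]
finger_gap: 23.8
grip_force: 15.0
tool dx dy [0.08829742 0.20905018] 59.87590357903744 [-80.9  65. ]
100 [57, 57, 56, 55, 56, 56, 56, 56, 57, 56, 56, 56, 56, 56, 56, 55, 56, 56, 57, 57, 57, 56, 59, 56, 57, 56, 56, 57, 57, 58, 58, 58, 58, 58, 59, 58, 58, 59, 59, 58]
120 [57, 57, 57, 58, 59, 59, 60, 58, 58, 58, 58, 57, 58, 58, 60, 59, 59, 59, 60, 60, 59, 59, 60, 60, 59, 60, 60, 59, 61, 61, 61, 61, 61, 61, 60, 61, 61, 61, 61, 61]
135 [62, 97, 72, 65, 67, 67, 61, 59, 61, 60, 61, 60, 61, 59, 61, 60, 61, 60, 60, 61, 61, 61, 60, 59, 60, 60, 61, 61, 60, 61, 61, 62, 63, 61, 62, 62, 62, 63, 62, 62]
150 [60, 95, 97, 96, 95, 95, 86, 92, 91, 91, 92, 91, 91, 92, 92, 92, 92, 92, 93, 92, 92, 93, 93, 93, 93, 92, 91, 92, 93, 92, 92, 92, 92, 93, 93, 93, 93, 94, 95, 97]
165 [59, 92, 97, 95, 95, 94, 107, 143, 142, 142, 144, 152, 118, 84, 88, 89, 89, 85, 91, 94, 93, 91, 92, 90, 90, 100, 204, 227, 227, 226, 224, 223, 222, 222, 227, 235, 236, 236, 237, 236]
180 [56, 83, 96, 96, 94, 95, 101, 142, 144, 142, 144, 150, 126, 84, 92, 95, 95, 94, 96, 102, 106, 106, 113, 113, 112, 128, 211, 224, 224, 225, 225, 225, 225, 225, 232, 238, 238, 237, 237, 237]
```

The gap edges sit symmetrically about the tool's centre line (u 237.5 and 276.5, against 256.7). Lowering now.

```bash
python3 -m jog '[[1,0,0,1.0,0],[1,0,0,1.0,0],[1,0,0,0.8,0],[1,0,0,0.6,0],[1,0,0,0.5,0],[1,0,0,0.4,0],[1,0,0,0.4,0],[1,0,0,0.3,0],[1,0,0,0,0],[1,0,0,0,0]]'
```

```text
time: 26.9
ee_pos: [524.1, -54.1, 75.9]
eef_rot: [180.0, 0.0, 84.8]
contact_force: [0.1, -0.7, -0.2]
finger_gap: 23.6
grip_force: 15.0
```

```bash
python3 -m jog '[[1,0,0,0.2,0],[1,0,0,0.2,0],[1,0,0,0.2,0],[1,0,0,0.1,0],[1,0,0,0.1,0],[1,0,0,0.1,0],[1,0,0,0,0],[1,0,0,0,0],[1,0,0,0,0],[1,0,0,0,0]]'
```

```text
time: 28.15
ee_pos: [524.0, -54.1, 66.8]
eef_rot: [180.0, 0.0, 84.8]
contact_force: [0.4, -0.3, -0.6]
finger_gap: 23.9
grip_force: 15.0
```

```bash
python3 -m jog '[[1,0,0,0.1,0],[1,0,0,0.1,0],[1,0,0,0,0],[1,0,0,0,0],[1,0,0,0,0],[1,0,0,0,0],[1,0,0,0,0],[1,0,0,0,0],[1,0,0,0,0],[1,0,0,0,0]]'
```

```text
time: 29.4
ee_pos: [524.2, -54.2, 65.9]
eef_rot: [180.0, 0.0, 84.8]
contact_force: [-2.7, -0.5, 9.0]
finger_gap: 24.2
grip_force: 15.0
```

Floor contact came exactly at the predicted height. Releasing and rising.

```bash
python3 -m jog '[[5,0,0,0,0],[5,0,0,0,0],[5,0,0,0,0],[5,0,0,0,0],[5,0,0,0,0],[5,0,0,0,0],[5,0,0,-1.5,0],[5,0,0,-2.0,0],[5,0,0,-2.5,0],[5,0,0,-2.5,0]]'
python3 - <<'E'
from fit import *
w=grab_frame("wrist"); s=grab_frame("side"); pickle.dump((w,s),open("w7.pkl","wb"))
a=cv2.resize(w["frame"][90:290,156:356],(400,400),interpolation=cv2.INTER_CUBIC); b=cv2.resize(s["frame"][120:220,240:340],(400,400),interpolation=cv2.INTER_CUBIC)
cv2.imwrite("pics/w7.png",np.hstack([a,b])[:,:,::-1])
e=sense()["ee_pos"];print(e,[proj(w,[*W(x,y),115]) for x in(-92.5,-68.5) for y in(43,87)])
E
```

```text
time: 30.65
ee_pos: [524.2, -54.0, 151.6]
eef_rot: [179.9, 0.0, 84.8]
contact_force: [-0.4, 0.0, -0.4]
finger_gap: 50.2
grip_force: 0.0
[526.34627537 -53.89473341 153.34174123] [array([240.1, 237.4]), array([239.2, 176.8]), array([274.1, 237.4]), array([275.1, 176.7])]
```

View pics/w7.png

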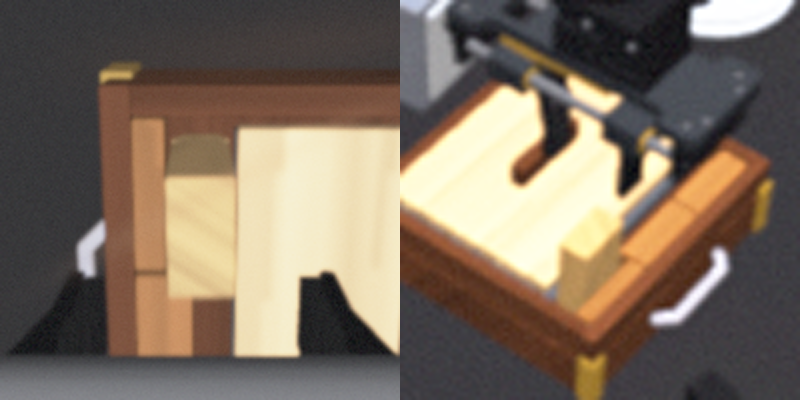

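The spacer is seated: its top is at wrist (239-274, 177-238), within about 2 px of the prediction for z=115. Next, move over the bar with the fingers closed and press.

```bash
python3 -m jog '[[0,-1.1,1.45,0,0],[0,-1.1,1.45,0,0],[0,-1.1,1.45,0,0],[0,-1.1,1.45,0,0],[0,-1.1,1.45,0,0],[0,-1.1,1.45,0,0],[0,0,0,2.0,0],[0,0,0,2.0,0],[0,0,0,1.5,0],[0,0,0,1.2,0]]' 10;  python3 -m jog '[[0,0,0,0.1,0],[0,0,0,0.1,0],[0,0,0,0.1,0],[0,0,0,0.1,0],[0,0,0,0.1,0],[0,0,0,0.1,0],[0,0,0,0,0],[0,0,0,0,0],[0,0,0,0,0],[0,0,0,0,0]]'
```

```text
time: 32.0
ee_pos: [603.8, -127.2, 81.3]
eef_rot: [-179.9, -0.0, 84.8]
contact_force: [-0.1, -0.1, 0.3]
finger_gap: 0.0
grip_force: 0.0
time: 33.25
ee_pos: [604.6, -127.7, 76.8]
eef_rot: [180.0, 0.0, 84.8]
contact_force: [-0.2, 0.1, 0.0]
finger_gap: 0.3
grip_force: 0.0
```

```bash
python3 -m jog '[[0,0,0,0.1,0],[0,0,0,0.1,0],[0,0,0,0.1,0],[0,0,0,0.1,0],[0,0,0,0,0],[0,0,0,0,0],[0,0,0,0,0],[0,0,0,0,0],[0,0,0,0,0],[0,0,0,0,0]]'; python3 -m jog '[[0,0,0,0.1,0],[0,0,0,0.1,0],[0,0,0,0.1,0],[0,0,0,0,0],[0,0,0,0,0],[0,0,0,0,0],[0,0,0,0,0],[0,0,0,0,0],[0,0,0,0,0],[0,0,0,0,0]]'
```

```text
time: 34.5
ee_pos: [604.8, -127.8, 73.2]
eef_rot: [180.0, 0.0, 84.8]
contact_force: [-1.5, -0.4, 5.4]
finger_gap: 0.7
grip_force: 2.8
time: 35.75
ee_pos: [604.8, -127.8, 70.6]
eef_rot: [180.0, 0.0, 84.8]
contact_force: [-2.5, -0.4, 8.6]
finger_gap: 0.6
grip_force: 3.9
```

```bash
python3 -m jog '[[0,0,0,0.1,0],[0,0,0,0.1,0],[0,0,0,0,0],[0,0,0,0,0],[0,0,0,0,0],[0,0,0,0,0],[0,0,0,0,0],[0,0,0,0,0],[0,0,0,0,0],[0,0,0,0,0]]'
```

```text
time: 37.0
ee_pos: [604.8, -127.8, 70.4]
eef_rot: [180.0, 0.1, 84.8]
contact_force: [-6.3, -0.5, 18.2]
finger_gap: 0.5
grip_force: 9.1
```

The lid is on its firm stop at 18 N. One numeric check of the lid edge and the spacer, then hand in.

```bash
python3 - <<'E'
from fit import *
c=grab_frame("wrist");s=grab_frame("side");s0=pickle.load(open("w7.pkl","rb"))[1]
g=cv2.GaussianBlur(cv2.cvtColor(c["frame"],cv2.COLOR_RGB2GRAY).astype(np.float32),(3,5),0)
for v in(155,175,195):
    r=np.diff(g[v,:200]);print(v,[(i+.5,round(float(r[i])),loc(ray(c,i+.5,v,70)).tolist()) for i in sorted(np.argsort(-abs(r))[:8])])
d=np.abs(s["frame"][170:200,278:300].astype(float)-s0["frame"][170:200,278:300]).mean(); print("spacer diff",d); q=sense(); print(q["contact_force"],q["time"])
E
```

```text
155 [(np.float64(17.5), 17, [-125.0, 42.2]), (np.float64(18.5), 28, [-124.5, 42.3]), (np.float64(19.5), 27, [-123.9, 42.2]), (np.float64(75.5), -17, [-93.2, 42.2]), (np.float64(76.5), -20, [-92.6, 42.3]), (np.float64(123.5), 27, [-66.9, 42.2]), (np.float64(124.5), 30, [-66.3, 42.2]), (np.float64(125.5), 18, [-65.8, 42.2])]
175 [(np.float64(51.5), 10, [-108.3, 31.0]), (np.float64(52.5), 13, [-107.8, 31.0]), (np.float64(93.5), -12, [-84.9, 30.9]), (np.float64(94.5), -14, [-84.3, 31.0]), (np.float64(124.5), 10, [-67.6, 30.9]), (np.float64(125.5), 26, [-67.0, 30.9]), (np.float64(126.5), 30, [-66.5, 30.9]), (np.float64(127.5), 20, [-65.9, 30.9])]
195 [(np.float64(54.5), 10, [-108.6, 19.3]), (np.float64(55.5), 13, [-108.0, 19.3]), (np.float64(96.5), -13, [-84.8, 19.3]), (np.float64(97.5), -13, [-84.2, 19.2]), (np.float64(127.5), 21, [-67.1, 19.3]), (np.float64(128.5), 29, [-66.6, 19.2]), (np.float64(129.5), 24, [-66.0, 19.3]), (np.float64(130.5), 11, [-65.4, 19.2])]
spacer diff 3.08030303030303
[-7.16807724 -0.73617124 18.76781911] 37.1
```

The lid edge is at -66.4 mm at rim height, so the lid is home and flush, and the spacer hasn't moved.

```bash
python3 -c "from plant import finish_job; print(finish_job())"
```

```text
the job is handed in; nothing more can be done
None
```

I handed the job in at about 37 s; no verdict came back, but my last check showed the lid home and held flush at about 18 N, with the spacer upright and released at the bottom of the wide gap.

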